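# Open the pen box and draw its till aside

## Task

Open the bolted pen box down to the round tin under its till: draw the brass bolt on the lid fully back, hook a fingertip behind the lid's lip and draw the lid out along its grooves as far as it goes, then draw the till inside along its rails, the same way as the lid went, as far as it goes. Hook and push gently with the fingertips only: pinch nothing, lift nothing, and leave the bolt drawn, the tin in its place and the things round the box undisturbed.

Things in the scene. Friction and masses are not known exactly. Their poses are not given: they have to be found in the camera images.
- pen_box: Wooden box, 300 (its x) x 140 (its y) x 72 high, walls about 10 thick; heavy, does not move on the table. Origin: centre of its underside, z up. Its -x end is the front: lid and till are both drawn towards the box's own -x. The lid's upper face is flush with the walls' tops at z 72. Lid drawn, the rear of the box is open from above, 120 wide between the walls, and shows the till.
- keeper (a point): Middle of the brass keeper (staple) on top of the box's +y wall, 79 above the table, 20 wide in x, top at z 87. While the bolt's nose is in it the lid cannot slide. Axes: the box's.
- bolt_knob (a point): Centre of the brass ball (13.6 across, top at z 106 above the table) on an 8 mm stem on the bolt's rod, which lies across the lid along y (rod's top at z 82.5 to 85). A fingertip with its tip at z 88 to 95, on the keeper's (+y) side of the ball, moved along the box's -y draws the bolt. When shut, 36 mm are free along y between ball and the next guide staple (top z 86). Axes: the box's.
- bolt (a joint): How far the bolt is drawn out of the keeper, in m, along the box's -y: 0 shut, 0.018 fully back (stop). About 1.2 N of friction; stays where it is left; its nose leaves the keeper at about 0.009.
- lid_lip (a point): On the lid's upper face (z 72), at the foot of the middle of the lip's rear (+x) face. The lip is a dark batten across the lid's front end, 84 long (y), 10 thick, 15 high (top z 86.5); behind it (+x) the lid is bare for 140 mm. A fingertip set down just behind the lip and moved along the box's -x draws the lid. Moves with the lid; axes: the box's.
- lid (a joint): How far the lid is drawn, in m, along the box's -x: 0 shut, 0.180 at its stop. About 2 N of friction, more at speed; stays where it is left.
- till_front (a point): Top edge (z 59) of the inner face of the front (-x) wall of the till, an open tray 85 (x) x 117 (y) x 29 high, walls 5 to 6, floor top at z 35. The point is at the middle of the -x end of its empty bay, 73 (x) x 77 (y); a narrow bay at +y holds an eraser. A fingertip set down in the empty bay and moved along the box's -x draws the till. Moves with the till; axes: the box's.
- till (a joint): How far the till is drawn, in m, along the box's -x: 0 at the rear, 0.075 at its front stop. About 1.2 N of friction; starts near the rear.
- tin: Round polish tin, 53 across, 18 high, loose on the box's floor (11 mm above the table) under the till's first place. Origin: centre of its underside.
- till_eraser: Eraser, 19 x 42 (its y) x 12 high, loose in the narrow +y bay of the till and carried along with it. Origin: centre of its underside.
- file: Half-round file with a wooden handle, 235 long (its y), 24 wide, 28 high, lying beside the box. Origin: centre of its underside.
- gouge: Carving gouge with a wooden handle, 190 long (its y), 25 wide, 28 high, lying beside the box. Origin: centre of its underside.
- gnarled_pen: Carved gnarled pen, 180 (its x) x 105 x 30 high. Origin: centre of its underside.
- block: Cork sanding block, 56 x 92 (its y) x 27 high. Origin: centre of its underside.
- ink: Ink bottle with a black cap, 54 x 114 (its y) footprint with its cap, 100 high. Origin: centre of its underside.

How it is judged:
By the outcome, as a careful person would: the job done as asked, in the order asked, and still so for the second after the job is handed in, with the robot touching nothing.
It also fails if it takes over 51 s, if anything falls off the work surface, if the arm or the gripper's body presses on something with over 40 N, if the wrist force passes 120 N, or if a joint passes its speed limit or range.

## Robot

A 7-joint arm with a two-finger parallel gripper is mounted at the origin on a cart in front of the work surface, level with it; the furniture and walls round the work are solid. World frame = base frame: x ahead of the robot, y to its left, z up, the work surface at z = 0. Lengths are in mm, angles in rad, forces in N, time in s.
With the tool pointing down it reaches from about 400 to 875 mm from the base axis. Payload 6.5 kg.
Tool frame: the origin (TCP) lies on the centre line of the jaws, within the pads' length; the fingertips stand 11 mm ahead of it and the grasp point (between the pads) lies 8 mm behind it; z points along the fingers, y is the line along which they close (so a half turn about z gives the same grasp; the last joint's range is limited). The gripper opens to 85 mm and grips with 20 to 120 N. Pads are 22 mm wide; open, the fingers measure 114 mm over their backs; the gripper's body (76 mm by 85 mm) begins 54 mm behind the grasp point. The pads swing forward as they close: fully open they stand 13 mm farther back than shut.
Start: joints at [1.128, 0.536, -0.004, 1.538, 0.003, 1.067, -0.071], TCP at [239.161, -604.394, 242.29] pointing down, gripper open.
Joint ranges: [-2.7, 2.7], [-0.37, 2.16], [-1.27, 1.26], [0.24, 2.4], [-1.31, 4.45], [0.19, 1.91], [-2.76, 2.76]. Speed limits (rad/s): [2.39, 2.39, 3.14, 3.14, 3.14, 3.14, 3.14].

## Interface

Orientations are given as [roll, pitch, yaw] about the fixed x, y, z axes, in that order (R = Rz(yaw) Ry(pitch) Rx(roll)).
In Python, from workcell import bot, cams gives the robot as it stands. The module is installed in compiled form; this text tells all that it offers.
- The arm moves only by the tool jog_arm, never from a script. Its argument "moves" is a list that holds one entry, the list of rows, each a list of 6 numbers: the shift along the tool's x, y, z in cm, then the turn, a rotation vector about the tool's x, y, z in degrees. In form: [[[dx, dy, dz, rx, ry, rz], ...]]. A call has 1 to 5 rows; each row is the pose to reach, as a shift and turn from the pose commanded when the call began, along the tool's axes at that moment; what a row does not reach only later rows make up. A row lasts 1/12 s, in which the tool goes at most 41.7 mm and 7.16 degrees, less where a joint would pass 70% of its speed; a pose out of reach is approached as far as the arm can. A call with a gripper value outside its range is refused whole. "jaw" is the opening, from 0 (shut) to 1 (fully open), set as the call begins (left out, the last holds). The fingers move at their own pace and stop on an object; "newtons" is the grip in N (left out, the last holds). Time passes only in rows, so rows that repeat a pose let the fingers close. It gives the time, the measured TCP pose, the force, the opening and the grip force at its end, in the units of the state.
- bot.state(): the state, without advancing time (a new reading comes with each control period).
- cams.read_camera(name): name is "scene" or "top" or "wrist"; returns a dict with "frame" (420x560x3 uint8, red, green, blue), "mtx" (3x3 intrinsics, pixels), "cam_to_world" (4x4, takes a point from camera to world coordinates); the wrist camera has in their place "T_tool_cam" (4x4, takes a point from camera to tool coordinates, whose origin is the TCP and whose axes are the flange's). Camera axes: x right, y down, z forward; pixel columns grow to the right and rows downward; lengths in mm; the calibration is good to about 2 mm. A picture is of the moment at which its call begins: read the wrist's pose just before it. There is no depth.
- bot.hand_in(): hands the job in; it is judged then, once.
The state is a dict: "time_s": time; "joint_positions": joint angles; "dq": joint speeds; "tau": joint torques, N m; "eef_pos": TCP position; "tcp_rot": TCP orientation; "wrist_force": force on the tool from outside, world axes, zero at the start; "ft_torque": the same for the moment, N m; "width": finger opening in mm; "grasp_force": force on a finger pad.
Only numpy, scipy, OpenCV 4.12 (cv2) and the standard library are available. Lean on these libraries where they do the work, as an engineer would, in place of code of your own. Each camera call takes 0.05 s, during which the arm holds its last target. There are 200 camera calls.

## Working session

There is one attempt and no reset: what is moved stays moved. The work goes in short steps, Python scripts to look and compute and a tool call to move; the robot and the scene stay as the last step left them, time stands still between calls to the robot, and variables do not carry over. Pictures are saved under pics/ and viewed, at most 10 in all, crops included, and the job is handed in when it is done.

Besides the shell and the picture viewer there is one more tool, called in YAML: its name, and indented under it one key for each argument. jog_arm: Moves the arm, as the interface text tells. Its arguments: {"type":"object","properties":{"moves":{"type":"array","items":{"type":"array","items":{"type":"array","items":{"type":"number"}}}},"jaw":{"type":"number"},"newtons":{"type":"number"}},"required":["moves"]}

```bash
mkdir -p pics; cat > h.py <<'E'
import numpy as np, cv2
from workcell import bot, cams
from scipy.spatial.transform import Rotation as R
def cam(n):
    c=cams.read_camera(n); f=np.array(c["frame"]); return f,np.array(c["mtx"]),np.array(c.get("cam_to_world",c.get("T_tool_cam")))
def ray(uv,K,T,z):
    d=T[:3,:3]@np.linalg.solve(K,[uv[0],uv[1],1.]); o=T[:3,3]; return o+d*(z-o[2])/d[2]
def proj(p,K,T):
    q=K@(T[:3,:3].T@(np.array(p,float)-T[:3,3])); return q[:2]/q[2]
E
python3 - <<'E'
from h import *
print(bot.state())
for n in("top","scene"):
    f,K,T=cam(n); cv2.imwrite(f"pics/{n}0.png",cv2.resize(f[:,:,::-1],(800,600),interpolation=cv2.INTER_CUBIC)); np.savez(n,f=f,K=K,T=T); print(K,T)
E
```

```text
{'time_s': 0.0, 'joint_positions': array([ 1.12779461,  0.53717737, -0.00442746,  1.53886621,  0.00258102,
        1.06728375, -0.07120734]), 'dq': array([-0.00150719, -0.00014996, -0.00036987, -0.00113637, -0.00090786,
       -0.00173433, -0.00193915]), 'tau': array([ 1.82405042e-04, -5.83409107e+01,  1.04885515e+00, -2.59099907e+01,
        1.24457965e-02,  9.46244400e-03, -7.99469291e-06]), 'eef_pos': array([ 238.92648701, -603.84252263,  241.40860405]), 'tcp_rot': array([-3.13986759e+00,  1.15982223e-04,  3.76847636e-01]), 'wrist_force': array([-0.37731354, -0.57702388, -0.33894555]), 'ft_torque': array([-0.04762377, -0.02640184,  0.00621843]), 'grasp_force': 0.0, 'width': 85.02756854388198}
[[478.28736779   0.         272.37171447]
 [  0.         478.28736779 211.02582995]
 [  0.           0.           1.        ]] [[ 2.75295127e-02 -9.96825842e-01  7.47018494e-02  4.65509290e+02]
 [-9.99354698e-01 -2.57203979e-02  2.50728804e-02 -6.20526520e+01]
 [-2.30719338e-02 -7.53438883e-02 -9.96890658e-01  1.30324216e+03]
 [ 0.00000000e+00  0.00000000e+00  0.00000000e+00  1.00000000e+00]]
[[540.57794379   0.         273.74432456]
 [  0.         540.57794379 212.83070329]
 [  0.           0.           1.        ]] [[-6.55341160e-01 -5.72536719e-01  4.92676028e-01 -1.78657320e+01]
 [-7.55180874e-01  4.83552668e-01 -4.42581817e-01  4.79353866e+02]
 [ 1.51595336e-02 -6.62101595e-01 -7.49260747e-01  9.54504157e+02]
 [ 0.00000000e+00  0.00000000e+00  0.00000000e+00  1.00000000e+00]]
```

View pics/top0.png

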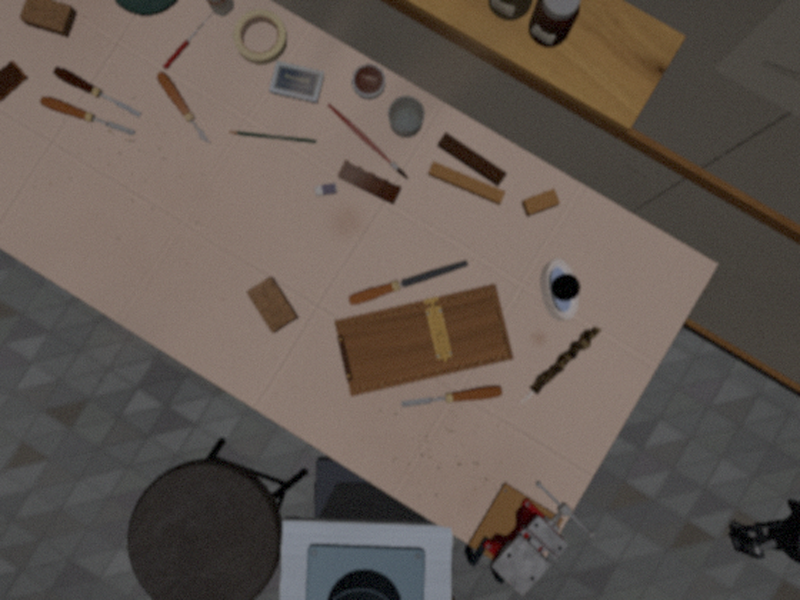

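View pics/scene0.png

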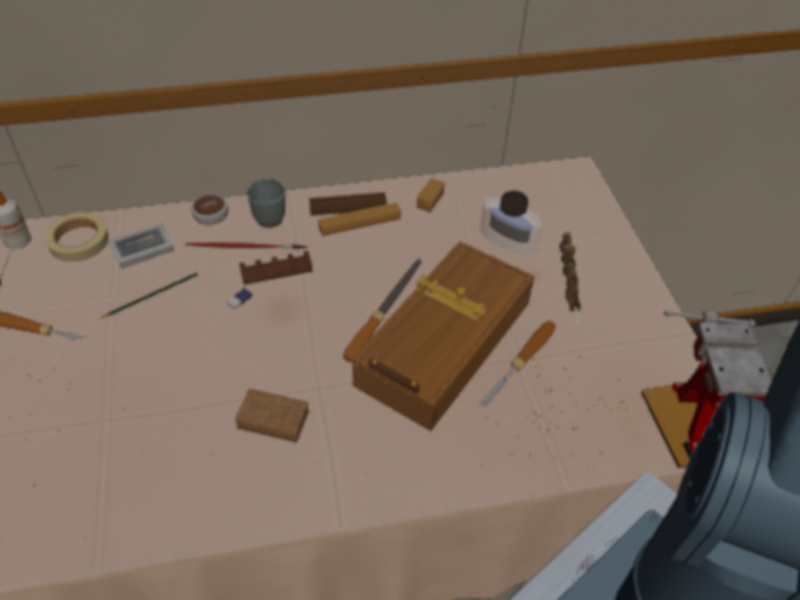

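The top view shows the box, with its top face's corners near (335,320), (495,285), (512,358) and (352,395). The dark lip is at the left end (345,357), so box −x points to world +y. The brass bolt lies at about (438,328), with its keeper end at the upper side (430,300). The scene view agrees, with the ball at about (461,292).

```bash
cat > m.py <<'E'
from h import *
D={n:np.load(n+".npz") for n in("top","scene")}
t=D["top"]; f,K,T=t["f"],t["K"],t["T"]
hsv=cv2.cvtColor(f,cv2.COLOR_RGB2HSV)
# wood: saturated brown; box blob from box region
m=((hsv[...,1]>110)&(hsv[...,2]<190)).astype(np.uint8)
m=cv2.morphologyEx(m,cv2.MORPH_CLOSE,np.ones((5,5)))
n,l,s,c=cv2.connectedComponentsWithStats(m)
i=l[245,265]; print("blob",s[i],c[i])
cn=max(cv2.findContours((l==i).astype(np.uint8),0,1)[0],key=cv2.contourArea)
ap=cv2.boxPoints(cv2.minAreaRect(cn)); P=np.array([ray(u,K,T,72) for u in ap]); print(ap,P.round(1))
print("sides",np.linalg.norm(P-np.roll(P,-1,0),axis=1).round(1),"ctr",P.mean(0).round(1))
for n,(a,b,c_,d) in {"top":(225,190,370,285),"scene":(235,160,385,305)}.items():
    g=D[n]["f"][b:d,a:c_,::-1]; print(n,g.shape); k=5 if n=="top" else 4
    cv2.imwrite(f"pics/{n}crop.png",cv2.resize(g,None,fx=k,fy=k,interpolation=cv2.INTER_CUBIC))
E
python3 m.py; cd pics; python3 -c "
import cv2,numpy as np
a=cv2.imread('topcrop.png');b=cv2.imread('scenecrop.png');print(a.shape,b.shape)"
```

```text
blob [ 235  200  123   76 6012] [295.94394544 237.53642715]
[[233.83429 224.6413 ]
 [345.8811  198.54822]
 [357.8852  250.09521]
 [245.83838 276.1883 ]] [[ 520.    67.4   72. ]
 [ 594.9 -219.7   72. ]
 [ 463.3 -252.4   72. ]
 [ 388.8   32.2   72. ]]
sides [296.8 135.6 294.2 135.8] ctr [491.8 -93.1  72. ]
top (95, 145, 3)
scene (145, 150, 3)
(475, 725, 3) (580, 600, 3)
```

View pics/topcrop.png

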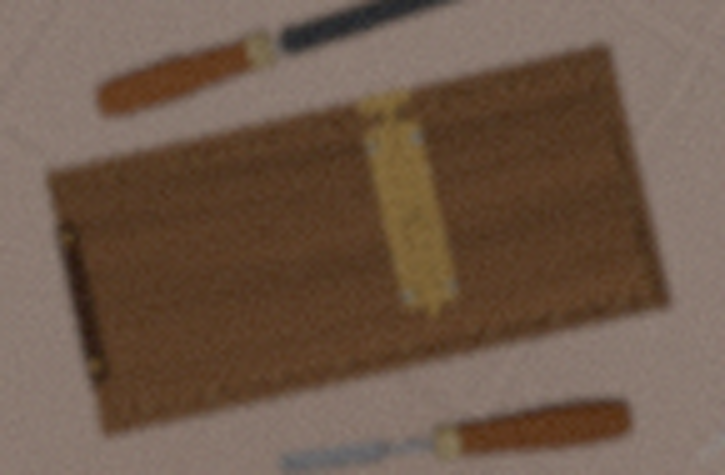

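View pics/scenecrop.png

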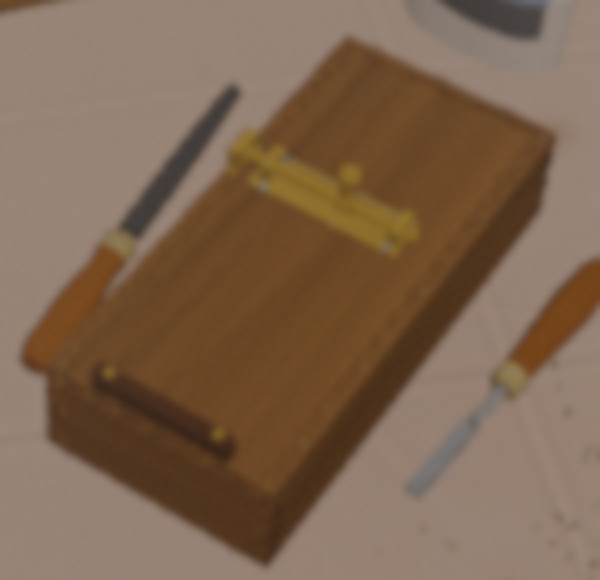

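The top crop shows the face corners at (50,173), (607,45), (667,303) and (105,435), the keeper at (384,103) and the lip from (66,225) to (97,378). The scene crop shows the ball at (349,178), the lip from (103,372) to (225,445) and the face corners at (48,375), (348,38), (553,135) and (270,492).

```bash
cat > m2.py <<'E'
from h import *
D={n:np.load(n+".npz") for n in("top","scene")}
t,s=D["top"],D["scene"]
tp=lambda p,z:ray(np.array(p)/5+[225,190]-.4,t["K"],t["T"],z)
sp=lambda p,z:ray(np.array(p)/4+[235,160]-.4,s["K"],s["T"],z)
# order: front+y, rear+y, rear-y, front-y
A=np.array([tp(p,72) for p in[(50,173),(607,45),(667,303),(105,435)]])
B=np.array([sp(p,72) for p in[(48,375),(348,38),(553,135),(270,492)]])
for Q in(A,B):
    x=(Q[1]+Q[2]-Q[0]-Q[3]); y=Q[0]+Q[1]-Q[2]-Q[3]
    print(Q.round(0)[:,:2].tolist(),"c",Q.mean(0).round(1),"L",np.linalg.norm(x)/2,np.linalg.norm(y)/2,"yaw",np.degrees(np.arctan2(x[1],x[0])),np.degrees(np.arctan2(y[1],y[0]))-90)
    yaw=np.arctan2(x[1],x[0]); c=Q.mean(0)[:2]
    W=lambda p:(np.array([[np.cos(yaw),np.sin(yaw)],[-np.sin(yaw),np.cos(yaw)]])@(p[:2]-c)).round(1)
    print("keeper",tp((384,103),87),W(tp((384,103),87)),sp((242,150),87),W(sp((242,150),87)))
    print("ball",sp((349,178),99.2),W(sp((349,178),99.2)))
    for q in (tp((66,225),86),tp((97,378),86),sp((103,372),86),sp((225,445),86)): print("lip",q[:2].round(1),W(q))
E
python3 m2.py
```

```text
[[521.0, 65.0], [595.0, -220.0], [463.0, -253.0], [388.0, 33.0]] c [491.7 -93.6  72. ] L 295.0356268492345 136.53073646456752 yaw -75.38469495512352 -76.14860422079282
keeper [ 560.66530944 -105.35228892   87.        ] [28.8 63.8] [557.12124674 -99.24803964  87.        ] [22.  61.9]
ball [ 496.7942705  -121.14774774   99.2       ] [27.9 -2. ]
lip [494.2  55. ] [-143.1   40. ]
lip [417.2  36.7] [-144.9  -39.2]
lip [489.9  56.9] [-146.1   36.3]
lip [417.   40.2] [-148.3  -38.5]
[[515.0, 73.0], [593.0, -218.0], [462.0, -252.0], [389.0, 35.0]] c [489.9 -90.4  72. ] L 298.44993205051946 133.37170375943978 yaw -75.24965682805366 -74.49014517035262
keeper [ 560.66530944 -105.35228892   87.        ] [32.5 64.6] [557.12124674 -99.24803964  87.        ] [25.7 62.8]
ball [ 496.7942705  -121.14774774   99.2       ] [31.5 -1.1]
lip [494.2  55. ] [-139.4   41.2]
lip [417.2  36.7] [-141.4  -37.9]
lip [489.9  56.9] [-142.4   37.6]
lip [417.   40.2] [-144.8  -37.2]
```

The box centre comes out at about (491,−92) with yaw about −75.3°, and the ball at (497,−121). I'll approach above the gap on the ball's +y side with the jaws shut, so tool x runs along box y.

jog_arm:
  moves:
    - [[3,-2.4,0,0,0,1.4],[6,-4.8,0,0,0,2.8],[9,-7.1,0,0,0,4.2],[12,-9.5,0,0,0,5.6],[15,-11.9,0,0,0,6.9]]
  jaw: 0

```text
time_s: 0.52
eef_pos: [335.3, -436.7, 242.0]
tcp_rot: [-3.141, 0.0, 0.255]
wrist_force: [0.5, 0.1, 0.7]
width: 26.0
grasp_force: 0.0
```

```bash
cat > go.py <<'E'
import sys
from h import *
# usage: go.py boxx boxy tipz [bx by]  -> delta in tool cm/deg
C=np.array([491.,-92.]); Y=np.radians(-75.3)
def delta(bx,by,tz,C=C,Y=Y):
    s=bot.state(); p=np.array(s["eef_pos"]); Rm=R.from_euler("xyz",s["tcp_rot"])
    w=np.r_[C+np.array([[np.cos(Y),-np.sin(Y)],[np.sin(Y),np.cos(Y)]])@[bx,by],tz+11]
    Rt=R.from_euler("xyz",[np.pi,0,Y+np.pi/2])
    print("t",s["time_s"],"tcp",p.round(1),"F",np.round(s["wrist_force"],1),"w",round(s["width"],1),"d_cm",(Rm.inv().apply(w-p)/10).round(2),"rot",np.degrees((Rm.inv()*Rt).as_rotvec()).round(2))
if __name__=="__main__": delta(*map(float,sys.argv[1:4]))
E
python3 go.py 29 23 180
```

```text
t 0.5167 tcp [ 335.3 -436.7  242. ] F [0.5 0.1 0.7] w 26.0 d_cm [ 26.07 -26.53   5.1 ] rot [-0.03  0.01 -0.1 ]
```

jog_arm:
  moves:
    - [[2.8,-2.8,0,0,0,0],[5.6,-5.6,0,0,0,0],[8.4,-8.4,0,0,0,0],[11.2,-11.2,0,0,0,0],[14,-14,0,0,0,0]]

```text
time_s: 0.93
eef_pos: [435.1, -265.8, 242.2]
tcp_rot: [-3.141, 0.0, 0.256]
wrist_force: [1.1, -0.2, -0.5]
width: -0.2
grasp_force: 0.0
```

jog_arm:
  moves:
    - [[2.5,-2.5,0.8,0,0,0],[5,-5,2,0,0,0],[7.5,-7.5,3,0,0,0],[10,-10,4,0,0,0],[12,-12.4,5,0,0,0]]

```text
time_s: 1.35
eef_pos: [520.4, -115.0, 191.7]
tcp_rot: [-3.141, -0.0, 0.257]
wrist_force: [-0.0, 0.4, 0.3]
width: 0.1
grasp_force: 0.0
```

```bash
python3 go.py 29 23 180; python3 - <<'E'
from h import *
s=bot.state(); f,K,T=cam("wrist"); np.savez("w1",f=f,K=K,T=T,p=s["eef_pos"],r=s["tcp_rot"])
cv2.imwrite("pics/w1.png",cv2.resize(f[:,:,::-1],(800,600))); print(T.round(2))
E
```

```text
t 1.35 tcp [ 520.4 -115.   191.7] F [-0.   0.4  0.3] w 0.1 d_cm [ 0.04 -0.07  0.07] rot [-0.02 -0.02  0.04]
[[  -0.     -0.95   -0.32   84.44]
 [   1.     -0.     -0.     -1.25]
 [   0.     -0.32    0.95 -132.39]
 [   0.      0.      0.      1.  ]]
```

View pics/w1.png

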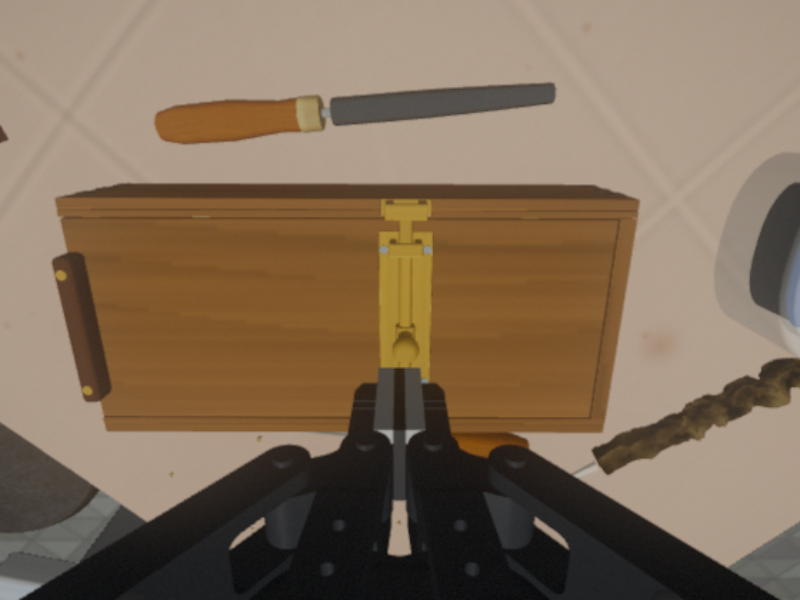

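The wrist view has the box's +y top edge horizontal from (58,200) to (637,200), the ball at (405,348), the guide staple at (405,248), and the lip's rear edge from (81,253) to (109,398).

```bash
cat > m3.py <<'E'
from h import *
d=np.load("w1.npz"); Rm=R.from_euler("xyz",d["r"]).as_matrix(); Tt=np.eye(4); Tt[:3,:3]=Rm; Tt[:3,3]=d["p"]; Tw=Tt@d["T"]; K=d["K"]
C=np.array([491.,-92.]); Y=np.radians(-75.3); B=np.array([[np.cos(Y),np.sin(Y)],[-np.sin(Y),np.cos(Y)]])
def q(n,u,z):
    w=ray(np.array(u)*.7,K,Tw,z); print(n,w[:2].round(1),"box",(B@(w[:2]-C)).round(1))
for a in [("F+y",(58,200),72),("R+y",(637,200),72),("R-y",(604,431),72),("F-y",(106,431),72),("keeper",(406,203),87),("staple",(405,240),86),("staplelow",(405,256),86),("ball",(405,348),99.2),("ballT",(405,333),99.2),("lip+y",(81,253),86.5),("lip-y",(109,398),86.5)]: q(*a)
for p in([0,0,11],[11,0,11],[-11,0,11],[0,14,11]): print(p,(proj(np.array(p),K,d["T"])/.7).round(0))
E
python3 m3.py
```

```text
F+y [522.5  68. ] box [-146.8   71. ]
R+y [ 597.9 -219.1] box [150.1  71.2]
R-y [ 464.5 -256.1] box [152.  -67.3]
F-y [387.7  35. ] box [-149.   -67.6]
keeper [ 568.5 -104.3] box [31.6 71.8]
staple [ 550.5 -108.6] box [31.2 53.4]
staplelow [ 542.6 -110.7] box [31.2 45.2]
ball [ 499.5 -122.1] box [31.3  0.6]
ballT [ 507.5 -120. ] box [31.2  8.8]
lip+y [503.   46.7] box [-131.1   46.8]
lip-y [422.3  27.5] box [-133.   -36.1]
[0, 0, 11] [403. 393.]
[11, 0, 11] [403. 363.]
[-11, 0, 11] [403. 421.]
[0, 14, 11] [445. 393.]
```

```bash
python3 go.py 31 26 91
```

```text
t 1.4 tcp [ 521.9 -107.4  190.1] F [ 0.9  5.9 -0.5] w 0.2 d_cm [-0.01  0.87  8.8 ] rot [-0.3  -0.07  0.49]
```

jog_arm:
  moves:
    - [[0,0,0,0,0,0],[0,0,0,0,0,0],[0,0,0,0,0,0]]

```text
time_s: 1.65
eef_pos: [518.8, -118.6, 192.3]
tcp_rot: [3.141, 0.001, 0.255]
wrist_force: [0.5, 0.3, -0.1]
width: -0.5
grasp_force: 0.0
```

```bash
python3 go.py 31 26 91
```

```text
t 1.65 tcp [ 518.8 -118.6  192.3] F [ 0.5  0.3 -0.1] w -0.5 d_cm [ 0.59 -0.19  9.03] rot [ 0.04  0.05 -0.11]
```

jog_arm:
  moves:
    - [[0.3,-0.1,1.5,0,0,0],[0.5,-0.2,3,0,0,0],[0.5,-0.2,4.5,0,0,0],[0.5,-0.2,5.5,0,0,0],[0.5,-0.2,6,0,0,0]]

```text
time_s: 2.07
eef_pos: [522.6, -115.4, 131.2]
tcp_rot: [-3.141, 0.002, 0.254]
wrist_force: [-0.5, 0.1, 0.3]
width: -0.4
grasp_force: 0.0
```

jog_arm:
  moves:
    - [[0,0,0,0,0,0],[0,0,0,0,0,0],[0,0,0,0,0,0]]

```text
time_s: 2.32
eef_pos: [524.2, -114.4, 133.1]
tcp_rot: [3.141, -0.001, 0.256]
wrist_force: [-0.3, -0.2, 0.1]
width: -0.1
grasp_force: 0.0
```

```bash
python3 go.py 31 26 91
```

```text
t 2.3167 tcp [ 524.2 -114.4  133.1] F [-0.3 -0.2  0.1] w -0.1 d_cm [-0.05  0.08  3.11] rot [ 0.04 -0.07 -0.04]
```

jog_arm:
  moves:
    - [[0,0.1,0.8,0,0,0],[0,0.1,1.8,0,0,0],[0,0.1,2.6,0,0,0],[0,0.1,3.1,0,0,0],[0,0.1,3.1,0,0,0]]

```text
time_s: 2.73
eef_pos: [522.9, -114.8, 99.6]
tcp_rot: [-3.14, 0.003, 0.257]
wrist_force: [-0.8, -0.0, -0.1]
width: -0.2
grasp_force: 0.0
```

```bash
python3 go.py 31 26 91; python3 - <<'E'
from h import *
s=bot.state(); f,K,T=cam("wrist"); np.savez("w2",f=f,K=K,T=T,p=s["eef_pos"],r=s["tcp_rot"])
cv2.imwrite("pics/w2.png",cv2.resize(f[:,:,::-1],(800,600)))
E
```

```text
t 2.7333 tcp [ 522.9 -114.8   99.6] F [-0.8 -0.  -0.1] w -0.2 d_cm [ 0.1   0.09 -0.24] rot [-0.07  0.15  0.  ]
```

View pics/w2.png

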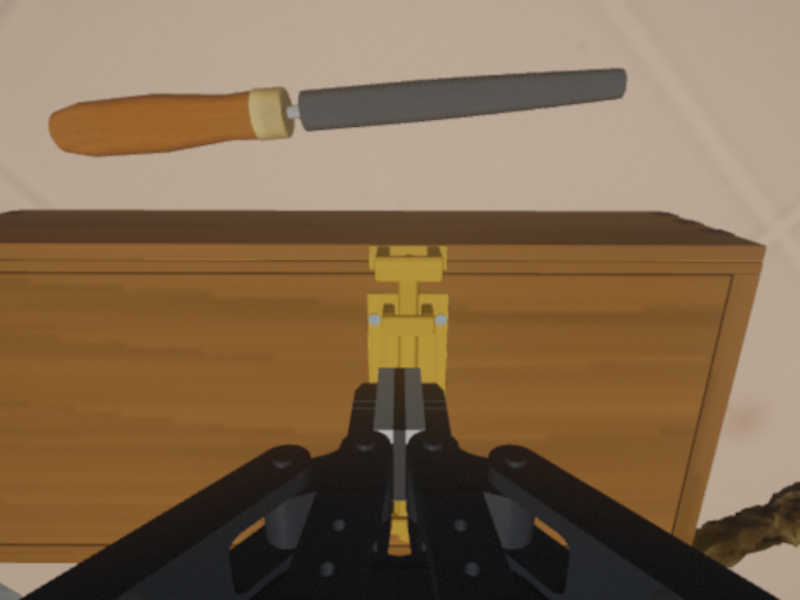

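The tip at (400,370) is down between the guide staple (405,325) and the hidden ball. I'll draw the bolt next.

jog_arm:
  moves:
    - [[-0.3,0,-0.1,0,0,0],[-0.6,0,-0.1,0,0,0],[-0.9,0,-0.1,0,0,0],[-1.2,0,-0.1,0,0,0],[-1.5,0,-0.1,0,0,0]]

```text
time_s: 3.2
eef_pos: [509.7, -118.9, 102.7]
tcp_rot: [3.141, -0.001, 0.256]
wrist_force: [1.0, -0.3, -0.8]
width: 0.3
grasp_force: 0.6
```

jog_arm:
  moves:
    - [[-0.3,0,0,0,0,0],[-0.5,0,0,0,0,0],[-0.7,0,0,0,0,0],[-0.8,0,0,0,0,0],[-0.9,0,0,0,0,0]]

```text
time_s: 3.62
eef_pos: [500.8, -121.2, 102.4]
tcp_rot: [3.141, -0.0, 0.256]
wrist_force: [1.7, -0.7, 1.5]
width: 0.2
grasp_force: 0.6
```

```bash
python3 go.py 31 26 91
```

```text
t 3.6167 tcp [ 500.8 -121.2  102.4] F [ 1.7 -0.7  1.5] w 0.2 d_cm [2.39 0.03 0.04] rot [ 0.01 -0.02 -0.01]
```

jog_arm:
  moves:
    - [[-0.1,0,0,0,0,0],[-0.2,0,0,0,0,0],[-0.3,0,0,0,0,0]]

```text
time_s: 3.87
eef_pos: [499.1, -121.6, 102.6]
tcp_rot: [3.141, -0.003, 0.257]
wrist_force: [6.6, 1.5, -2.1]
width: -0.3
grasp_force: 3.0
```

jog_arm:
  moves:
    - [[-0.1,0,0,0,0,0],[-0.2,0,0,0,0,0],[-0.2,0,0,0,0,0]]

```text
time_s: 4.12
eef_pos: [498.9, -121.6, 102.8]
tcp_rot: [3.141, -0.006, 0.257]
wrist_force: [8.8, 1.4, -4.9]
width: -0.1
grasp_force: 4.4
```

The force rose to 9 N after the expected travel, so the bolt is at its stop. I'll back off, lift, and go to the lip.

jog_arm:
  moves:
    - [[0.5,0,0,0,0,0],[0.8,0,0,0,0,0],[0.8,0,-1.0,0,0,0],[0.8,0,-2.5,0,0,0],[0.8,0,-3,0,0,0]]

```text
time_s: 4.53
eef_pos: [503.8, -120.6, 133.9]
tcp_rot: [3.141, -0.0, 0.256]
wrist_force: [0.8, -0.3, 0.8]
width: 0.4
grasp_force: 0.0
```

jog_arm:
  moves:
    - [[0,-1.5,0,0,0,0],[0,-4.5,0,0,0,0],[0,-8,0,0,0,0],[0,-11,0,0,0,0],[0,-13,0,0,0,0]]

```text
time_s: 4.95
eef_pos: [469.2, 8.1, 132.5]
tcp_rot: [-3.141, 0.001, 0.259]
wrist_force: [0.1, 1.2, 0.3]
width: -0.1
grasp_force: 0.0
```

jog_arm:
  moves:
    - [[0,-1,0,0,0,0],[0,-1.4,0,0,0,0],[0,-1.4,0,0,0,0],[0,-1.4,0,0,0,0],[0,-1.4,0,0,0,0]]

```text
time_s: 5.37
eef_pos: [467.5, 17.3, 132.3]
tcp_rot: [3.141, 0.0, 0.254]
wrist_force: [-0.1, -0.6, -0.2]
width: 0.3
grasp_force: 0.0
```

```bash
python3 go.py -115 2 75; python3 - <<'E'
from h import *
s=bot.state(); f,K,T=cam("wrist"); np.savez("w3",f=f,K=K,T=T,p=s["eef_pos"],r=s["tcp_rot"])
cv2.imwrite("pics/w3.png",cv2.resize(f[:,:,::-1],(800,600)))
E
```

```text
t 5.3667 tcp [467.5  17.3 132.3] F [-0.1 -0.6 -0.2] w 0.3 d_cm [-0.3  -0.34  4.63] rot [ 0.04  0.   -0.15]
```

View pics/w3.png

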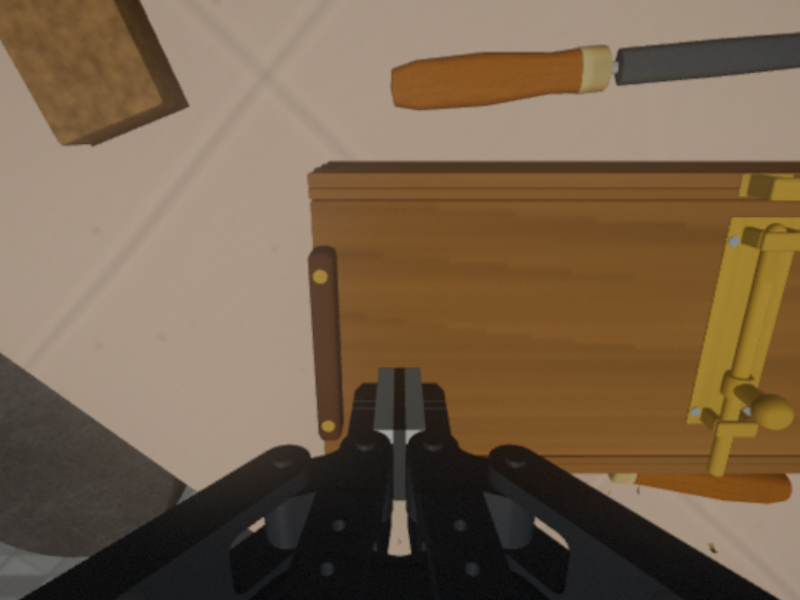

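The bolt's nose at (780,238) is clear of the keeper (775,187). The tip at (400,370) stands behind the lip's rear edge at x≈342, so I can go down.

jog_arm:
  moves:
    - [[-0.1,0,1.2,0,0,0],[-0.2,0,2.6,0,0,0],[-0.2,0,3.8,0,0,0],[-0.2,0,4.4,0,0,0],[-0.2,0,4.5,0,0,0]]

```text
time_s: 5.83
eef_pos: [464.6, 17.6, 86.3]
tcp_rot: [-3.141, 0.002, 0.255]
wrist_force: [0.0, 0.1, -0.4]
width: 0.1
grasp_force: 0.0
```

jog_arm:
  moves:
    - [[0,-0.3,0,0,0,0],[0,-0.6,0,0,0,0],[0,-0.9,0,0,0,0],[0,-1.2,0,0,0,0],[0,-1.5,0,0,0,0]]

```text
time_s: 6.25
eef_pos: [461.9, 33.0, 87.8]
tcp_rot: [3.141, -0.001, 0.256]
wrist_force: [1.3, -1.9, -0.2]
width: -0.3
grasp_force: 1.1
```

jog_arm:
  moves:
    - [[0,-0.5,0,0,0,0],[0,-1,0,0,0,0],[0,-1.5,0,0,0,0],[0,-2,0,0,0,0],[0,-2.5,0,0,0,0]]

```text
time_s: 6.67
eef_pos: [455.4, 57.8, 87.6]
tcp_rot: [3.142, -0.001, 0.257]
wrist_force: [1.9, -2.3, 3.7]
width: -0.0
grasp_force: 1.7
```

```bash
python3 go.py -115 2 75
```

```text
t 6.6667 tcp [455.4  57.8  87.6] F [ 1.9 -2.3  3.7] w -0.0 d_cm [-0.16  3.9   0.16] rot [ 0.   -0.06  0.  ]
```

jog_arm:
  moves:
    - [[0,-0.8,0,0,0,0],[0,-1.6,0,0,0,0],[0,-2.4,0,0,0,0],[0,-3.2,0,0,0,0],[0,-4,0,0,0,0]]

```text
time_s: 7.08
eef_pos: [444.9, 96.8, 87.3]
tcp_rot: [-3.142, -0.0, 0.257]
wrist_force: [2.9, -1.5, 3.2]
width: 0.2
grasp_force: 1.7
```

jog_arm:
  moves:
    - [[0,-0.8,0,0,0,0],[0,-1.6,0,0,0,0],[0,-2.4,0,0,0,0],[0,-3.2,0,0,0,0],[0,-4,0,0,0,0]]

```text
time_s: 7.5
eef_pos: [434.5, 135.3, 87.2]
tcp_rot: [3.142, 0.0, 0.256]
wrist_force: [3.4, -1.8, 2.8]
width: 0.2
grasp_force: 1.6
```

jog_arm:
  moves:
    - [[0,-0.8,0,0,0,0],[0,-1.6,0,0,0,0],[0,-2.4,0,0,0,0],[0,-3.2,0,0,0,0],[0,-3.8,0,0,0,0]]

```text
time_s: 7.92
eef_pos: [424.7, 172.3, 87.2]
tcp_rot: [-3.141, 0.0, 0.257]
wrist_force: [2.4, -1.6, 2.4]
width: -0.0
grasp_force: 1.4
```

```bash
python3 go.py -305 2 75
```

```text
t 7.9167 tcp [424.7 172.3  87.2] F [ 2.4 -1.6  2.4] w -0.0 d_cm [-0.09 -3.25  0.12] rot [-0.01  0.02  0.02]
```

jog_arm:
  moves:
    - [[0,-0.6,0,0,0,0],[0,-1.2,0,0,0,0],[0,-1.8,0,0,0,0],[0,-2.3,0,0,0,0],[0,-2.7,0,0,0,0]]

```text
time_s: 8.33
eef_pos: [418.0, 197.9, 87.2]
tcp_rot: [-3.142, 0.0, 0.257]
wrist_force: [3.0, -1.6, 2.9]
width: -0.3
grasp_force: 1.3
```

jog_arm:
  moves:
    - [[0,-0.2,0,0,0,0],[0,-0.4,0,0,0,0],[0,-0.5,0,0,0,0]]

```text
time_s: 8.58
eef_pos: [416.9, 202.3, 87.2]
tcp_rot: [3.141, 0.0, 0.256]
wrist_force: [2.2, -1.5, 0.4]
width: -0.4
grasp_force: 1.2
```

```bash
python3 go.py -305 2 75
```

```text
t 8.5833 tcp [416.9 202.3  87.2] F [ 2.2 -1.5  0.4] w -0.4 d_cm [-0.1  -0.15  0.12] rot [ 0.01  0.02 -0.01]
```

jog_arm:
  moves:
    - [[0,-0.2,0,0,0,0],[0,-0.4,0,0,0,0],[0,-0.5,0,0,0,0]]

```text
time_s: 8.83
eef_pos: [416.5, 203.4, 87.1]
tcp_rot: [3.137, 0.001, 0.253]
wrist_force: [6.2, -13.3, 4.1]
width: -0.3
grasp_force: 7.4
```

jog_arm:
  moves:
    - [[0,-0.1,0,0,0,0],[0,-0.2,0,0,0,0],[0,-0.3,0,0,0,0]]

```text
time_s: 9.08
eef_pos: [416.4, 203.7, 87.1]
tcp_rot: [3.134, 0.002, 0.251]
wrist_force: [9.1, -19.6, 6.7]
width: -0.2
grasp_force: 11.1
```

The lid is at its stop, at about 180 mm with the force rising. I'll back off, lift, and return over the rear of the box.

jog_arm:
  moves:
    - [[0,0.7,0,0,0,0],[0,1.5,0,0,0,0],[0,1.5,-1.5,0,0,0],[0,1.5,-4,0,0,0],[0,1.5,-6.5,0,0,0]]

```text
time_s: 9.5
eef_pos: [417.1, 195.2, 152.1]
tcp_rot: [-3.141, 0.004, 0.257]
wrist_force: [0.7, 0.6, -0.5]
width: 0.1
grasp_force: 0.0
```

jog_arm:
  moves:
    - [[0,2,-0.5,0,0,0],[0,5.5,-0.8,0,0,0],[0,9.5,-0.8,0,0,0],[0,13,-0.8,0,0,0],[0,17,-0.8,0,0,0]]

```text
time_s: 9.92
eef_pos: [461.2, 30.6, 160.2]
tcp_rot: [-3.14, 0.001, 0.259]
wrist_force: [0.8, 0.8, 0.1]
width: 0.2
grasp_force: 0.0
```

jog_arm:
  moves:
    - [[0,4,0,0,0,0],[0,8,0,0,0,0],[0,12,0,0,0,0],[0,15,0,0,0,0],[0,17,0,0,0,0]]

```text
time_s: 10.33
eef_pos: [504.7, -136.8, 159.9]
tcp_rot: [3.142, 0.001, 0.253]
wrist_force: [0.5, -0.1, -0.2]
width: -0.1
grasp_force: 0.0
```

jog_arm:
  moves:
    - [[0,1.2,0,0,0,0],[0,2,0,0,0,0],[0,2,0,0,0,0],[0,2,0,0,0,0],[0,2,0,0,0,0]]

```text
time_s: 10.75
eef_pos: [509.9, -150.7, 160.1]
tcp_rot: [-3.14, 0.0, 0.259]
wrist_force: [0.9, -1.2, -0.3]
width: -0.0
grasp_force: 0.0
```

```bash
python3 go.py 85 -10 42; python3 - <<'E'
from h import *
s=bot.state(); f,K,T=cam("wrist"); np.savez("w4",f=f,K=K,T=T,p=s["eef_pos"],r=s["tcp_rot"])
cv2.imwrite("pics/w4.png",cv2.resize(f[:,:,::-1],(800,600)))
E
```

```text
t 10.75 tcp [ 509.9 -150.7  160.1] F [ 0.9 -1.2 -0.3] w -0.0 d_cm [-1.34  2.36 10.71] rot [-0.07  0.02  0.14]
```

View pics/w4.png

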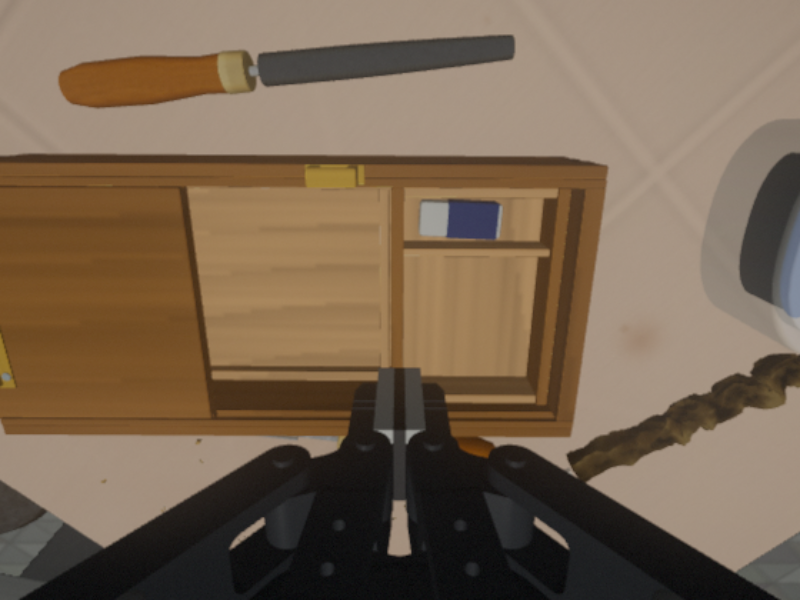

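The till's front wall has its inner edge at x≈404, the divider is at y≈252, the bay's −y wall is at y≈380–400 and the rear wall starts at x≈548. The lid's rear edge is at x≈190.

```bash
sed -e 's/w1.npz/w4.npz/' -e '/^for a/,$d' m3.py > m4.py; cat >> m4.py <<'E'
q("front edge",(404,300),59); q("divider -y side",(470,255),59); q("rear inner",(549,255),59); q("-y wall inner",(470,380),59); q("R+y corner",(606,167),72); q("R-y",(572,435),72); q("floor front/-y",(404,375),35)
E
python3 m4.py
```

```text
front edge [ 510.7 -151.4] box [62.5  4. ]
divider -y side [ 541.8 -176.8] box [94.9 27.6]
rear inner [ 551.8 -214.4] box [133.8  27.7]
-y wall inner [ 475.6 -197.7] box [ 98.3 -41.7]
R+y corner [ 597.8 -219.7] box [150.6  70.9]
R-y [ 464.6 -255.9] box [151.8 -67.1]
floor front/-y [ 456.9 -166.1] box [ 63.  -51.8]
```

jog_arm:
  moves:
    - [[-0.7,1.2,0,0,0,0],[-1.3,2.2,1,0,0,0],[-1.3,2.4,3,0,0,0],[-1.3,2.4,5,0,0,0],[-1.3,2.4,6,0,0,0]]

```text
time_s: 11.22
eef_pos: [501.9, -179.0, 97.8]
tcp_rot: [-3.14, 0.003, 0.256]
wrist_force: [-0.1, -0.4, -0.9]
width: -0.2
grasp_force: 0.0
```

jog_arm:
  moves:
    - [[0,0,0,0,0,0],[0,0,0,0,0,0]]

```text
time_s: 11.38
eef_pos: [503.2, -178.8, 99.9]
tcp_rot: [-3.141, 0.001, 0.257]
wrist_force: [0.5, -0.1, 0.4]
width: -0.1
grasp_force: 0.0
```

```bash
python3 go.py 85 -10 43
```

```text
t 11.3833 tcp [ 503.2 -178.8   99.9] F [ 0.5 -0.1  0.4] w -0.1 d_cm [ 0.03 -0.21  4.59] rot [-0.05  0.06  0.02]
```

jog_arm:
  moves:
    - [[0,0,1,0,0,0],[0,0,2.2,0,0,0],[0,0,3.4,0,0,0],[0,0,4.2,0,0,0],[0,0,4.5,0,0,0]]

```text
time_s: 11.8
eef_pos: [502.5, -178.9, 53.5]
tcp_rot: [-3.14, 0.002, 0.257]
wrist_force: [-0.2, 0.7, 0.5]
width: 0.3
grasp_force: 0.0
```

jog_arm:
  moves:
    - [[0,-0.4,0,0,0,0],[0,-0.8,0,0,0,0],[0,-1.2,0,0,0,0],[0,-1.5,0,0,0,0],[0,-1.8,0,0,0,0]]

```text
time_s: 12.22
eef_pos: [499.3, -161.7, 55.7]
tcp_rot: [3.141, -0.001, 0.257]
wrist_force: [0.3, -1.9, -0.9]
width: -0.1
grasp_force: 0.6
```

jog_arm:
  moves:
    - [[0,-0.4,0,0,0,0],[0,-0.8,0,0,0,0],[0,-1.3,0,0,0,0],[0,-1.8,0,0,0,0],[0,-2.3,0,0,0,0]]

```text
time_s: 12.63
eef_pos: [493.3, -139.1, 55.5]
tcp_rot: [3.141, -0.001, 0.257]
wrist_force: [0.8, -1.1, 1.8]
width: -0.0
grasp_force: 0.7
```

```bash
python3 go.py -5 -10 43
```

```text
t 12.6333 tcp [ 493.3 -139.1   55.5] F [ 0.8 -1.1  1.8] w -0.0 d_cm [-0.03 -5.11  0.15] rot [ 0.01 -0.03  0.  ]
```

jog_arm:
  moves:
    - [[0,-0.6,0,0,0,0],[0,-1.2,0,0,0,0],[0,-1.8,0,0,0,0],[0,-2.4,0,0,0,0],[0,-3,0,0,0,0]]

```text
time_s: 13.05
eef_pos: [485.6, -109.9, 55.3]
tcp_rot: [3.142, -0.0, 0.257]
wrist_force: [1.5, -1.5, 0.7]
width: 0.1
grasp_force: 0.7
```

jog_arm:
  moves:
    - [[0,-0.4,0,0,0,0],[0,-0.8,0,0,0,0],[0,-1.1,0,0,0,0],[0,-1.4,0,0,0,0],[0,-1.6,0,0,0,0]]

```text
time_s: 13.47
eef_pos: [482.0, -96.5, 55.4]
tcp_rot: [3.139, -0.001, 0.256]
wrist_force: [3.9, -9.2, -3.1]
width: -0.3
grasp_force: 5.0
```

jog_arm:
  moves:
    - [[0,-0.2,0,0,0,0],[0,-0.4,0,0,0,0],[0,-0.5,0,0,0,0]]

```text
time_s: 13.72
eef_pos: [481.8, -96.2, 55.5]
tcp_rot: [3.135, -0.002, 0.252]
wrist_force: [5.9, -20.0, -7.4]
width: 0.1
grasp_force: 10.1
```

```bash
python3 go.py -5 -10 43
```

```text
t 13.7167 tcp [481.8 -96.2  55.5] F [  5.9 -20.   -7.4] w 0.1 d_cm [-0.01 -0.67  0.15] rot [ 0.4  -0.13 -0.27]
```

The till is at its stop. I'll back off, lift clear and look.

jog_arm:
  moves:
    - [[0,0.7,0,0,0,0],[0,1.5,0,0,0,0],[0,1.6,-1,0,0,0],[0,1.6,-3,0,0,0],[0,1.6,-6,0,0,0]]

```text
time_s: 14.13
eef_pos: [482.1, -104.9, 114.6]
tcp_rot: [-3.139, 0.005, 0.257]
wrist_force: [0.0, -0.2, 0.1]
width: -0.1
grasp_force: 0.0
```

jog_arm:
  moves:
    - [[-1,0,-3,0,0,0],[-2.5,0,-6,0,0,0],[-4.5,0,-8,0,0,0],[-6,0,-9,0,0,0],[-6,0,-9,0,0,0]]

```text
time_s: 14.55
eef_pos: [424.5, -121.6, 207.7]
tcp_rot: [3.141, -0.001, 0.255]
wrist_force: [-1.6, -0.1, -0.8]
width: 0.0
grasp_force: 0.0
```

jog_arm:
  moves:
    - [[0,0,0,0,0,0],[0,0,0,0,0,0],[0,0,0,0,0,0]]

```text
time_s: 14.8
eef_pos: [426.6, -120.3, 204.6]
tcp_rot: [-3.141, 0.001, 0.258]
wrist_force: [-0.3, 0.8, -0.5]
width: -0.0
grasp_force: 0.0
```

```bash
python3 - <<'E'
from h import *
s=bot.state(); print(s["eef_pos"],s["time_s"]); f,K,T=cam("wrist"); np.savez("w5",f=f,K=K,T=T,p=s["eef_pos"],r=s["tcp_rot"])
cv2.imwrite("pics/w5.png",cv2.resize(f[:,:,::-1],(800,600)))
E
```

```text
[ 426.61843355 -120.26429709  204.64283056] 14.8
```

View pics/w5.png

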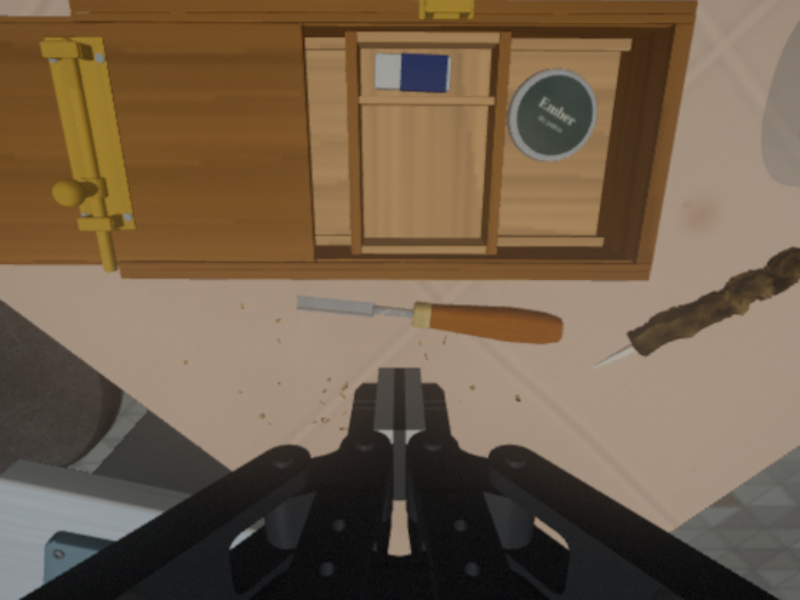

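The tin is uncovered at (553,113), the bolt is still drawn, the eraser sits in its bay and the gouge is undisturbed. I'll check the travels in numbers.

```bash
sed -e 's/w4.npz/w5.npz/' -e '/^q(/d' m4.py > m5.py; cat >> m5.py <<'E'
q("till front (exp -12.5)",(360,170),59); q("ball (exp -149,-17.5)",(68,192),99.2); q("box R-y",(650,279),72)
E
python3 m5.py
```

```text
till front (exp -12.5) [479.9 -82.2] box [-12.3  -8.3]
ball (exp -149,-17.5) [438.1  49.2] box [-150.   -15.3]
box R-y [ 464.4 -256.1] box [152.  -67.3]
```

```bash
python3 - <<'E'
import re
src=open("m3.py").read().split("for a in")[0]
for w,u,c in(("w1",(405,347),None),("w3",(772,412),None),("w5",(68,192),None)):
    exec(src.replace("w1.npz",w+".npz")); 
    f=d["f"]; hsv=cv2.cvtColor(f,cv2.COLOR_RGB2HSV); x,y=int(u[0]*.7),int(u[1]*.7)
    g=cv2.cvtColor(f,cv2.COLOR_RGB2GRAY); 
    h=cv2.HoughCircles(cv2.resize(g[y-30:y+30,max(0,x-30):x+30],None,fx=4,fy=4,interpolation=2),cv2.HOUGH_GRADIENT,1,60,param1=80,param2=12,minRadius=25,maxRadius=55)
    print(w,None if h is None else (h[0][:2]/4+[max(0,x-30),y-30,0])/.7)
    q(w,u,99.2)
E
```

```text
w1 [[406.25       349.82142857  12.96428544]]
w1 [ 500. -122.] box [31.3  1.1]
w3 [[748.39285714 393.03571429  15.35714286]]
w3 [ 483.  -127.9] box [ 32.7 -16.9]
w5 None
w5 [438.1  49.2] box [-150.   -15.3]
```

```bash
python3 - <<'E'
src=open("m3.py").read().split("for a in")[0]
for w,pts in(("w3",{"ball":(772,412),"upper staple back":(775,230),"low staple front":(735,436),"rod end":(717,474)}),("w5",{"ball":(68,192),"upper staple back":(65,40),"low staple front":(99,229),"rod end":(110,270)})):
    exec(src.replace("w1.npz",w+".npz"))
    for n,u in pts.items(): q(w+" "+n,u,{"ball":99.2,"rod end":80}.get(n,86))
E
```

```text
w3 ball [ 483.  -127.9] box [ 32.7 -16.9]
w3 upper staple back [ 548.5 -104.3] box [26.4 52.5]
w3 low staple front [ 463.  -131.7] box [ 31.3 -37.2]
w3 rod end [ 439.4 -139.1] box [ 32.4 -61.9]
w5 ball [438.1  49.2] box [-150.   -15.3]
w5 upper staple back [504.9  61.6] box [-145.1   52.4]
w5 low staple front [418.9  41. ] box [-146.9  -36. ]
w5 rod end [395.1  37. ] box [-149.1  -60. ]
```

The bolt's place relative to its staples is unchanged, the lid has moved about 180 mm and the till about 75 mm. I'm handing in.

```bash
python3 -c "
from workcell import bot
print(bot.hand_in())"
```

```text
the job is handed in; nothing more can be done
None
```

The bolt is drawn fully back, the lid and till are both out to their stops, and the tin is uncovered in its place; the job is handed in with the arm clear at about 15 s.

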